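# Take the locked label roll off the bench unwinder

## Task

Take the roll of label paper off the unwinder: turn it by feel until the notches in its ends let the spindle's cross bar through, draw it straight up off the spindle without forcing it, and lay it flat in the empty tray. Set it down rather than drop it, and leave everything else on the bench where it is.

Things in the scene. Friction and masses are not known exactly. Their poses are not given: they have to be found in the camera images.
- roll: wound roll of white label paper on a hollow core: 66 mm outer diameter, 60 mm tall, about 0.2 kg, axis z upright. Origin: centre of its underside. It starts standing on the unwinder, held down by the spindle's cross bar; it can be turned about the spindle.
- roll_top (a point): centre of the roll's upper face. At each end of the roll is a grey plastic ring with a round 29 mm hole, 1.5 mm clear of the spindle all round. Each ring has two notches, one along the roll's own +x and one along -x (in line at both ends), 15 mm wide, widening outward, reaching 22 mm from the axis.
- unwinder: unwinder bolted to the bench: round aluminium base 110 mm across, 22 mm high, topped by an 80 mm black disc on which the roll stands, 30 mm above the bench; upright steel spindle 26 mm thick. Origin: centre of the underside, on the spindle axis, z up. Its axes do not tell the angle of the spindle.
- spindle_tip (a point): tip of the spindle, 104 mm above the bench. Just below it a flat steel cross bar, 39 x 8 mm, sits 4 mm over the seated roll (underside 94 mm above the bench). It passes through the roll only along its notches (within about 10 degrees). The braked spindle stands at an angle that is not reported, never in line with the notches at the start.
- tray: empty white square tray fixed to the bench, 150 x 150 mm outside, 22 mm high, walls and floor 5 mm thick, open on top. Origin: centre of its underside; x and y along its sides.
- beaker: bystander: small empty glass beaker, 48 mm across, 60 mm tall, standing open end up. Origin: centre of its underside.
- core: bystander: bare cardboard ring 76 mm across, 30 mm tall, lying flat on the bench. Origin: centre of its underside.
- dishes: bystander: stack of three clear culture dishes, 90 mm across, 41 mm tall. Origin: centre of its underside.
- slidebox: bystander: grey and white slide box, 102 x 82 x 34 mm. Origin: centre of its underside.
- reagent: bystander: amber reagent bottle with a cap, 66 mm across, 150 mm tall. Origin: centre of its underside.
- flask: bystander: conical glass flask, 84 mm across its foot, 110 mm tall. Origin: centre of its underside.
- rack: bystander: white tube rack with ten empty holes, 90 x 190 x 45 mm. Origin: centre of its underside.
- spatula: bystander: steel hand spatula lying on the bench, 180 mm long. Origin: middle of its length.
There are look-alikes about, which are no part of the job. What is shaped like the unwinder but green or yellow is not meant.

How it is judged:
By the outcome, as a careful person would: the job done as asked, in the order asked, and still so for the second after the job is handed in, with the robot touching nothing.
It also fails if it takes over 72 s, if anything falls off the work surface, if the arm or the gripper's body presses on something with over 40 N, if the wrist force passes 120 N, or if a joint passes its speed limit or range.

## Robot

A 6-joint arm with a two-finger parallel gripper is mounted at the origin on the work surface. World frame = base frame: x ahead of the robot, y to its left, z up, the work surface at z = 0. Lengths are in m, angles in degrees, forces in N, time in s.
With the tool pointing down it reaches from about 0.275 to 0.75 m from the base axis. Payload 10.2 kg.
Tool frame: the origin (TCP) lies at the very end of the fingers, on their centre line; the grasp point (between the pads) lies 19 mm behind it; z points along the fingers, y is the line along which they close (so a half turn about z gives the same grasp; the last joint's range is limited). The gripper opens to 88 mm and grips with 3 to 60 N. Pads are 18 mm wide; open, the fingers measure 123 mm over their backs; the gripper's body (75 mm by 187 mm) begins 45 mm behind the grasp point.
Start: joints at [63.404, 17.928, 85.812, -0, 76.261, -12.8], TCP at [0.125, 0.51, 0.239] pointing down, gripper open.
Joint ranges: [-168.41, 168.41], [-55.51, 124.54], [10.69, 146.95], [-70.63, 250.63], [1, 178], [-165.06, 165.06]. Speed limits (degrees/s): [136.94, 136.94, 172.46, 180, 180, 180].

## Interface

Orientations are given as [roll, pitch, yaw] about the fixed x, y, z axes, in that order (R = Rz(yaw) Ry(pitch) Rx(roll)).
In Python, from bench import bot, eyes, workorder gives the robot as it stands.
- The arm moves only by the shell command python3 -m jog 'ROWS' [FORCE]. ROWS is JSON, a list of rows, each an object with "offset": the shift along the tool's x, y, z each as a share of 300 mm, from -1 to 1, a list of three; "delta_rot": the turn, a rotation vector about the tool's x, y, z each as a share of 180 degrees, from -1 to 1, a list of three; "gripper": the finger opening in mm, from 0 to 88.1. In form: [{"offset": [x, y, z], "delta_rot": [wx, wy, wz], "gripper": gripper}, ...]. A call has 1 to 8 rows; each row is the pose to reach, as a shift and turn from the pose commanded when the call began, along the tool's axes at that moment, turning the shorter way round; what a row does not reach only later rows make up. A row lasts 1/8 s, in which the tool goes at most 62.5 mm and 10.7 degrees, less where a joint would pass 70% of its speed; a pose out of reach is approached as far as the arm can. A call with a number of a shift or a turn outside -1 to 1 is refused whole. A call with a gripper value outside its range is refused whole. The fingers move at their own pace and stop on an object; FORCE is the grip in N (left out, the last holds). Time passes only in rows, so rows that repeat a pose let the fingers close. It gives the time, the measured TCP pose, the force, the opening and the grip force at its end, in the units of the state.
- bot.get_obs(): the state, without advancing time (a new reading comes with each control period).
- eyes.read_camera(name): name is "side" or "top" or "wrist"; returns a dict with "img" (400x640x3 uint8, red, green, blue), "vfov" (degrees; the focal length in pixels is half the picture's height over the tangent of half this angle, whatever the lens; pixels are square), "cx", "cy" (the principal point, pixels), "world_to_cam" (4x4, takes a point from world to camera coordinates); the wrist camera has in their place "T_tool_cam" (4x4, takes a point from camera to tool coordinates, whose origin is the TCP and whose axes are the flange's). Camera axes: x right, y down, z forward; pixel columns grow to the right and rows downward; lengths in m; the calibration is good to about 2 mm. A picture is of the moment at which its call begins: read the wrist's pose just before it. There is no depth.
- workorder.finish_job(): hands the job in; it is judged then, once.
The state is a dict: "time_s": time; "joint_pos": joint angles; "qd": joint speeds; "tau": joint torques, N m; "tool_pos": TCP position; "ee_rot": TCP orientation; "force": force on the tool from outside, world axes, zero at the start; "ft_torque": the same for the moment, N m; "opening": finger opening in m; "finger_force": force on a finger pad.
Only numpy, scipy, OpenCV 4.12 (cv2) and the standard library are available. Lean on these libraries where they do the work, as an engineer would, in place of code of your own. Each camera call takes 0.05 s, during which the arm holds its last target. There are 200 camera calls.

## Working session

There is one attempt and no reset: what is moved stays moved. The work goes in short steps, Python scripts to look and compute and a shell command to move; the robot and the scene stay as the last step left them, time stands still between calls to the robot, and variables do not carry over. Pictures are saved under pics/ and viewed, at most 10 in all, crops included, and the job is handed in when it is done.

```bash
ls; mkdir -p pics; cat > h.py <<'E'
import numpy as np, cv2
from bench import bot, eyes, workorder
from scipy.spatial.transform import Rotation as R
def shot(n):
    o=bot.get_obs(); c=eyes.read_camera(n); im=c['img']
    f=200/np.tan(np.radians(c['vfov']/2)); K=np.array([[f,0,c['cx']],[0,f,c['cy']],[0,0,1]])
    if 'world_to_cam' in c: W=np.linalg.inv(np.array(c['world_to_cam']))
    else:
        T=np.eye(4); T[:3,:3]=R.from_euler('xyz',o['ee_rot'],degrees=True).as_matrix(); T[:3,3]=o['tool_pos']; W=T@np.array(c['T_tool_cam'])
    return im[:,:,::-1].copy(),K,W
def ray(K,W,uv,z):
    d=W[:3,:3]@np.linalg.inv(K)@np.array([uv[0],uv[1],1.]); p=W[:3,3]
    return p+d*(z-p[2])/d[2]
def proj(K,W,P):
    q=np.linalg.inv(W)@np.append(P,1); q=K@q[:3]; return q[:2]/q[2]
E
python3 - <<'E'
from h import *
for n in ['top','side','wrist']:
    im,K,W=shot(n); cv2.imwrite(f'pics/{n}0.png',im); print(n,W[:3,3].round(3),W[:3,2].round(2),K[0,0])
    np.savez(f'{n}0.npz',K=K,W=W)
o=bot.get_obs(); print(o)
E
```

```text
pics
top [ 0.397 -0.081  1.411] [ 0.09  0.02 -1.  ] 484.600653318758
side [ 0.147 -1.02   1.105] [ 0.25  0.66 -0.7 ] 507.75457268641077
wrist [0.05  0.527 0.385] [ 0.29 -0.07 -0.95] 312.920398306207
{'time_s': 0.15, 'joint_pos': array([ 6.34049171e+01,  1.79517901e+01,  8.58428880e+01, -5.84178197e-04,
        7.62605952e+01, -1.27991649e+01]), 'qd': array([ 0.11849763, -0.10610336, -0.0775797 ,  0.02610355, -0.00642515,
       -0.04003349]), 'tau': array([ 1.14509578e-03, -4.02304852e+01, -2.52317727e+01,  6.94079488e-02,
        3.44377267e-02, -6.61798458e-05]), 'tool_pos': array([0.12511913, 0.50968762, 0.2383025 ]), 'ee_rot': array([-1.79945974e+02, -1.16917067e-02,  1.66204216e+02]), 'force': array([-0.09929819, -0.64357794,  0.01050371]), 'ft_torque': array([-0.05334208, -0.00044644, -0.00992765]), 'finger_force': 0.0, 'opening': 0.08828893021298442}
```

View pics/top0.png

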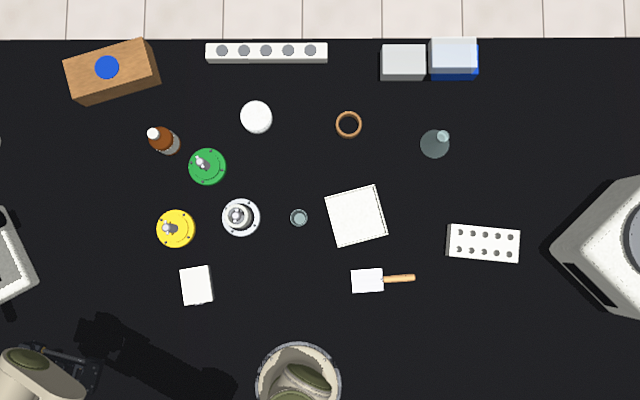

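View pics/side0.png

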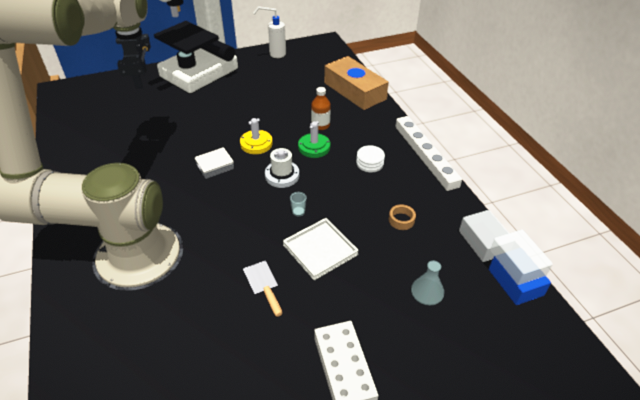

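Candidates in the top view are yellow (175,229), green (207,166), and aluminium carrying the white roll (240,216). The aluminium one fits, since it has the aluminium base, black disc and roll. I'll confirm it in a crop and measure.

```bash
python3 - <<'E'
from h import *
t=np.load('top0.npz');s=np.load('side0.npz');im=cv2.imread('pics/top0.png')
hsv=cv2.cvtColor(im,cv2.COLOR_BGR2HSV)
m=((hsv[...,2]>110)).astype(np.uint8)
n,l,st,c=cv2.connectedComponentsWithStats(m)
for i in range(1,n):
    x,y,w,h,a=st[i]
    if a>60 and x>60 and x<530 and y>60 and y<330: print((x,y,w,h,a),c[i].round(1),ray(t['K'],t['W'],c[i],0.02)[:2].round(3))
# base: outer contour of aluminium blob
sub=m.copy();sub[:,:215]=0;sub[:,268:]=0;sub[:190]=0;sub[242:]=0
p=np.vstack(cv2.findContours(sub,0,2)[0]);(cc,r)=cv2.minEnclosingCircle(p);B=ray(t['K'],t['W'],cc,.02);print('base',cc,r,B, 'r mm',r*1.39/484*1e3)
tr=m.copy();tr[:,:315]=0;tr[:,395:]=0;tr[:175]=0;tr[255:]=0
p=max(cv2.findContours(tr,0,2)[0],key=cv2.contourArea);q=cv2.boxPoints(cv2.minAreaRect(p));Q=np.array([ray(t['K'],t['W'],a,.022)[:2] for a in q]);print(Q.round(3),Q.mean(0),np.linalg.norm(Q-np.roll(Q,1,0),axis=1))
print('tip reproj top',proj(t['K'],t['W'],[B[0],B[1],.104]),'side',proj(s['K'],s['W'],[B[0],B[1],.104]),'sidetray',proj(s['K'],s['W'],[*Q.mean(0),.005]))
a=cv2.resize(im[175:265,150:280],None,fx=4,fy=4,interpolation=2)
b=cv2.resize(cv2.imread('pics/side0.png')[110:200,220:340],None,fx=4,fy=4,interpolation=2)[:, :280+200]
a=a[:360,100:420]
cv2.imwrite('pics/c1.png',np.hstack([a,b]))
E
```

```text
(np.int32(240), np.int32(100), np.int32(32), np.int32(34), np.int32(844)) [255.7 116.4] [0.77  0.128]
(np.int32(336), np.int32(111), np.int32(26), np.int32(26), np.int32(234)) [348.4 123.5] [ 0.749 -0.144]
(np.int32(147), np.int32(127), np.int32(25), np.int32(23), np.int32(418)) [158.9 137.1] [0.709 0.412]
(np.int32(424), np.int32(130), np.int32(25), np.int32(28), np.int32(280)) [441.1 143.8] [ 0.689 -0.412]
(np.int32(162), np.int32(133), np.int32(18), np.int32(21), np.int32(152)) [172.7 145.6] [0.683 0.37 ]
(np.int32(188), np.int32(148), np.int32(38), np.int32(37), np.int32(1080)) [206.6 166. ] [0.623 0.269]
(np.int32(324), np.int32(184), np.int32(65), np.int32(64), np.int32(2799)) [355.9 215.6] [ 0.48  -0.165]
(np.int32(222), np.int32(198), np.int32(38), np.int32(39), np.int32(1014)) [239.8 216.9] [0.475 0.169]
(np.int32(156), np.int32(209), np.int32(39), np.int32(39), np.int32(1175)) [175.1 228.3] [0.441 0.356]
(np.int32(290), np.int32(209), np.int32(17), np.int32(17), np.int32(190)) [298.7 217.7] [ 0.473 -0.001]
(np.int32(446), np.int32(223), np.int32(74), np.int32(40), np.int32(2313)) [483.  242.8] [ 0.404 -0.525]
(np.int32(179), np.int32(265), np.int32(34), np.int32(41), np.int32(1104)) [195.7 285.1] [0.28  0.292]
(np.int32(350), np.int32(268), np.int32(66), np.int32(25), np.int32(985)) [374.4 279.6] [ 0.299 -0.217]
base (240.5, 217.0) 19.293880462646484 [0.4747336  0.16708561 0.02      ] r mm 55.41011124603019
[[ 0.534 -0.072]
 [ 0.574 -0.22 ]
 [ 0.427 -0.258]
 [ 0.388 -0.112]] [ 0.48060694 -0.16533477] [0.15148052 0.15304427 0.15151733 0.15154683]
tip reproj top [235.03227562 215.25093473] side [279.86172426 152.01237941] sidetray [319.41816007 249.50292016]
```

View pics/c1.png

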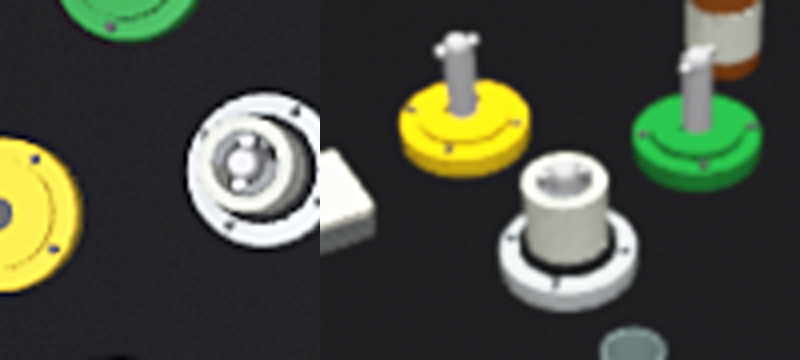

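The crop confirms it: the aluminium base with black disc and white roll is the one meant, and the yellow and green ones carry no roll. The base radius measures 55 mm and the tray sides about 151 mm, matching the given sizes. Moving above the roll.

```bash
cat > go.py <<'E'
import sys
from h import *
# go.py x y z yaw : offset and delta_rot (z) from current pose, in shares
x,y,z,yaw=map(float,sys.argv[1:5]); o=bot.get_obs()
M=R.from_euler('xyz',o['ee_rot'],degrees=True); T=R.from_euler('xyz',[180,0,yaw],degrees=True)
print('t',o['time_s'],'off',(M.inv().apply(np.array([x,y,z])-o['tool_pos'])/.3).round(4),'rot',((M.inv()*T).as_rotvec(degrees=True)/180).round(4))
E
python3 go.py 0.30 0.34 0.21 145; python3 go.py 0.4747 0.167 0.21 122
```

```text
t 0.15 off [-0.701  -0.4102  0.0946] rot [-0.0003 -0.      0.1178]
t 0.15 off [-1.4041 -0.8314  0.0948] rot [-3.000e-04  1.000e-04  2.456e-01]
```

```bash
R='{"offset":[-0.70,-0.41,0.095],"delta_rot":[0,0,0.118],"gripper":88}'; python3 -m jog '[{"offset":[-0.70,-0.41,0.095],"delta_rot":[0,0,0.118],"gripper":88},{"offset":[-0.70,-0.41,0.095],"delta_rot":[0,0,0.118],"gripper":88},{"offset":[-0.70,-0.41,0.095],"delta_rot":[0,0,0.118],"gripper":88},{"offset":[-0.70,-0.41,0.095],"delta_rot":[0,0,0.118],"gripper":88},{"offset":[-0.70,-0.41,0.095],"delta_rot":[0,0,0.118],"gripper":88}]' 20; python3 go.py 0.4747 0.167 0.21 122
```

```text
time_s: 0.78
tool_pos: [0.3017, 0.3382, 0.2097]
ee_rot: [-179.9, -0.0, 144.7]
force: [-0.7, -0.0, -0.6]
opening: 0.0878
finger_force: 0.0
t 0.775 off [-8.004e-01 -1.319e-01 -8.000e-04] rot [-0.0004  0.      0.1259]
```

```bash
python3 -m jog '[{"offset":[-0.80,-0.132,0],"delta_rot":[0,0,0.126],"gripper":88},{"offset":[-0.80,-0.132,0],"delta_rot":[0,0,0.126],"gripper":88},{"offset":[-0.80,-0.132,0],"delta_rot":[0,0,0.126],"gripper":88},{"offset":[-0.80,-0.132,0],"delta_rot":[0,0,0.126],"gripper":88},{"offset":[-0.80,-0.132,0],"delta_rot":[0,0,0.126],"gripper":88},{"offset":[-0.80,-0.132,0],"delta_rot":[0,0,0.126],"gripper":88}]'
python3 - <<'E'
from h import *
im,K,W=shot('wrist'); np.savez('w1.npz',K=K,W=W); cv2.imwrite('pics/w1.png',im)
u=proj(K,W,[.4747,.167,.09]).astype(int); print(u,bot.get_obs()['tool_pos'],W[:3,3])
x,y=u; x0=max(0,x-75);y0=max(0,y-56);c=im[y0:y0+112,x0:x0+150]; print(x0,y0)
cv2.imwrite('pics/w1c.png',cv2.resize(c,None,fx=5,fy=5,interpolation=2))
E
```

```text
time_s: 1.52
tool_pos: [0.4729, 0.1712, 0.2101]
ee_rot: [-180.0, -0.0, 122.3]
force: [-0.8, 0.2, 0.3]
opening: 0.088
finger_force: 0.0
[322 199] [0.47267447 0.17148221 0.21021344] [0.43153144 0.2355153  0.35701864]
247 143
```

View pics/w1c.png

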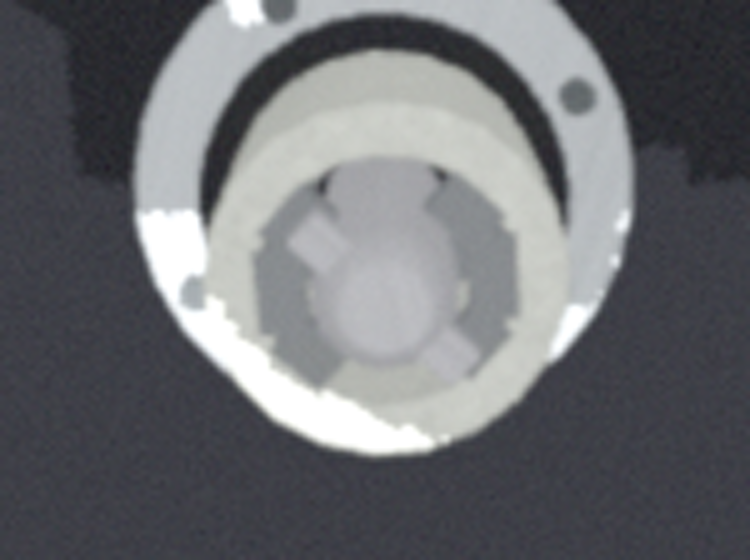

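The close view shows ring notches at top (380,170) and bottom (390,372) of the crop, and the cross bar running (318,240)–(450,352). I'll convert these to angles and the roll axis.

```bash
python3 - <<'E'
from h import *
d=np.load('w1.npz');K,W=d['K'],d['W']
f=lambda u,v,z:ray(K,W,((u+.5)/5-.5+247,(v+.5)/5-.5+143),z)[:2]
ang=lambda a,b:np.degrees(np.arctan2(*(b-a)[::-1]))
b0,b1=f(318,240,.098),f(450,352,.098);print('bar',b0,b1,ang(b0,b1),np.linalg.norm(b1-b0),'mid',(b0+b1)/2)
n=[f(*p,.09) for p in [(325,185),(433,195),(322,386),(455,383)]]
print('notch corners',n, ang((n[0]+n[1])/2,(n[2]+n[3])/2), 'sides',ang(n[0],n[2]),ang(n[1],n[3]))
# ring: halves' outer edges left/right, roll outline at top face
for p in [(208,275),(567,275),(385,457),(385,103)]: print(p,f(*p,.09))
print('ctr',f(386,278,.09))
print('tip',f(388,295,.104))
# roll yaw from mid of grey halves
print('perp',ang(f(285,280,.09),f(492,275,.09)))
E
```

```text
bar [0.46034332 0.17013168] [0.49058022 0.16519757] -9.267929077610932 0.030636832279689927 mid [0.47546177 0.16766463]
notch corners [array([0.45703624, 0.17724892]), array([0.47397154, 0.18584398]), array([0.47630162, 0.14506885]), array([0.49643458, 0.15850863])] -54.96431239263833 sides -59.09212994429014 -50.58807878432006
(208, 275) [0.44807352 0.15214087]
(567, 275) [0.50206614 0.1863264 ]
(385, 457) [0.49348222 0.13939669]
(385, 103) [0.45815314 0.19507561]
ctr [0.47514826 0.16862361]
tip [0.47475785 0.16977521]
perp 33.78422997856766
```

```bash
python3 go.py 0.475 0.168 0.05 122
```

```text
t 1.575 off [-1.42e-02  5.00e-04  5.34e-01] rot [-0.0001 -0.0001  0.0021]
```

```bash
python3 -m jog '[{"offset":[-0.013,0,0.25],"delta_rot":[0,0,0],"gripper":88},{"offset":[-0.013,0,0.25],"delta_rot":[0,0,0],"gripper":88},{"offset":[-0.013,0,0.25],"delta_rot":[0,0,0],"gripper":88}]'; python3 go.py 0.475 0.168 0.05 122
```

```text
time_s: 1.95
tool_pos: [0.4755, 0.1676, 0.1359]
ee_rot: [-180.0, -0.0, 122.3]
force: [0.1, 0.9, 1.0]
opening: 0.0883
finger_force: 0.0
t 1.95 off [ 0.002  -0.0005  0.2863] rot [-0.0001 -0.0001  0.0019]
```

```bash
python3 -m jog '[{"offset":[0.002,0,0.15],"delta_rot":[0,0,0],"gripper":88},{"offset":[0.002,0,0.286],"delta_rot":[0,0,0],"gripper":88},{"offset":[0.002,0,0.286],"delta_rot":[0,0,0],"gripper":88},{"offset":[0.002,0,0.286],"delta_rot":[0,0,0],"gripper":75},{"offset":[0.002,0,0.286],"delta_rot":[0,0,0],"gripper":64},{"offset":[0.002,0,0.286],"delta_rot":[0,0,0],"gripper":60},{"offset":[0.002,0,0.286],"delta_rot":[0,0,0],"gripper":60},{"offset":[0.002,0,0.286],"delta_rot":[0,0,0],"gripper":60}]' 20; python3 go.py 0.475 0.168 0.05 168
```

```text
time_s: 2.95
tool_pos: [0.4764, 0.1676, 0.0512]
ee_rot: [179.8, 0.1, 122.3]
force: [-1.6, 0.6, 8.5]
opening: 0.0664
finger_force: 20.0
t 2.95 off [ 0.0037 -0.0033  0.004 ] rot [ 0.0008  0.0008 -0.254 ]
```

```bash
python3 -m jog '[{"offset":[0,0,-0.003],"delta_rot":[0,0,-0.05],"gripper":60},{"offset":[0,0,-0.003],"delta_rot":[0,0,-0.10],"gripper":60},{"offset":[0,0,-0.003],"delta_rot":[0,0,-0.15],"gripper":60},{"offset":[0,0,-0.003],"delta_rot":[0,0,-0.20],"gripper":60},{"offset":[0,0,-0.003],"delta_rot":[0,0,-0.256],"gripper":60},{"offset":[0,0,-0.003],"delta_rot":[0,0,-0.256],"gripper":60},{"offset":[0,0,-0.003],"delta_rot":[0,0,-0.256],"gripper":60}]'
python3 - <<'E'
from h import *
print(bot.get_obs()['ft_torque'])
im,K,W=shot('wrist'); np.savez('w2.npz',K=K,W=W)
x,y=proj(K,W,[.475,.168,.09]).astype(int); x0=max(0,x-75);y0=max(0,y-56);print(x0,y0)
cv2.imwrite('pics/w2c.png',cv2.resize(im[y0:y0+112,x0:x0+150],None,fx=5,fy=5,interpolation=2))
E
```

```text
time_s: 3.82
tool_pos: [0.476, 0.1675, 0.0513]
ee_rot: [180.0, 0.1, 168.1]
force: [-0.5, 1.0, 4.8]
opening: 0.0664
finger_force: 20.0
[0.30856282 0.02556226 0.09019266]
250 246
```

View pics/w2c.png

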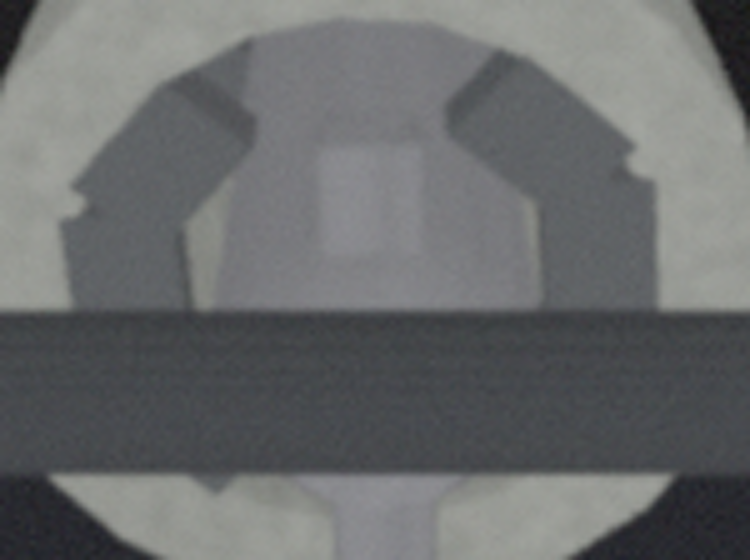

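```bash
python3 - <<'E'
from h import *
d=np.load('w2.npz');K,W=d['K'],d['W']
f=lambda u,v,z:ray(K,W,((u+.5)/5-.5+250,(v+.5)/5-.5+246),z)[:2]
ang=lambda a,b:np.degrees(np.arctan2(*(b-a)[::-1]))
b0=f(370,147,.098);b1=f(385,540,.098);print('bar',b0,b1,ang(b0,b1))
print('barL',ang(f(318,250,.098),f(320,147,.098)),'R',ang(f(422,250,.098),f(420,147,.098)))
li,lo,ri,ro=[f(*p,.09) for p in[(250,148),(165,88),(448,130),(525,62)]]
c=np.array([.4755,.1677])
print(li,lo,ri,ro)
print('w',np.linalg.norm(li-ri),'perp',ang(li,ri)+90, ang(lo,ro)+90)
for p in (li,ri,lo,ro): print(np.linalg.norm(p-c)*1e3,ang(c,p))
E
```

```text
bar [0.45795727 0.17083096] [0.49255161 0.1648182 ] -9.859944306325607
barL 166.67606459772207 R 169.73734867530524
[0.46074771 0.16071214] [0.45430612 0.15548659] [0.46237038 0.17614027] [0.45781816 0.18302978]
w 0.01551322369546891 perp 173.9959339069556 172.7334204911018
16.323611026602457 -154.65404507728536
15.608495446624083 147.26540629563357
24.461146684227636 -150.04642390516136
23.40191442565287 139.07541772639473
```

The bar lies at about 170° and the notches at about 174.5°, so I'll turn back 5° and then lift a little to feel.

```bash
python3 -m jog '[{"offset":[0,0,0],"delta_rot":[0,0,0.028],"gripper":60},{"offset":[0,0,0],"delta_rot":[0,0,0.028],"gripper":60},{"offset":[0,0,-0.008],"delta_rot":[0,0,0.028],"gripper":60},{"offset":[0,0,-0.016],"delta_rot":[0,0,0.028],"gripper":60},{"offset":[0,0,-0.024],"delta_rot":[0,0,0.028],"gripper":60},{"offset":[0,0,-0.024],"delta_rot":[0,0,0.028],"gripper":60}]'
```

```text
time_s: 4.62
tool_pos: [0.4758, 0.1675, 0.0577]
ee_rot: [180.0, 0.1, 163.2]
force: [4.4, 2.9, -2.1]
opening: 0.0665
finger_force: 20.0
```

The top ring is past the bar's underside with only the roll's weight on the wrist, so the notches are in line. I'll ease sideways 0.8 mm along the light side force and continue up.

```bash
python3 go.py 0.4765 0.168 0.0577 163.2; python3 -c "
from h import *
print(bot.get_obs()['force'],bot.get_obs()['ft_torque'])"
```

```text
t 4.625 off [-0.0017  0.0024 -0.0001] rot [0.0002 0.0003 0.    ]
[ 4.3974032   2.93423965 -2.07357434] [ 0.49728374 -0.64623356 -0.04332189]
```

```bash
python3 -m jog '[{"offset":[-0.002,0.002,-0.01],"delta_rot":[0,0,0],"gripper":60},{"offset":[-0.002,0.002,-0.025],"delta_rot":[0,0,0],"gripper":60},{"offset":[-0.002,0.002,-0.04],"delta_rot":[0,0,0],"gripper":60},{"offset":[-0.002,0.002,-0.055],"delta_rot":[0,0,0],"gripper":60},{"offset":[-0.002,0.002,-0.07],"delta_rot":[0,0,0],"gripper":60},{"offset":[-0.002,0.002,-0.085],"delta_rot":[0,0,0],"gripper":60},{"offset":[-0.002,0.002,-0.10],"delta_rot":[0,0,0],"gripper":60},{"offset":[-0.002,0.002,-0.10],"delta_rot":[0,0,0],"gripper":60}]'
```

```text
time_s: 5.62
tool_pos: [0.4762, 0.1677, 0.0878]
ee_rot: [180.0, 0.0, 163.3]
force: [0.2, 0.7, -3.0]
opening: 0.0664
finger_force: 20.0
```

```bash
python3 -m jog '[{"offset":[0,0,-0.02],"delta_rot":[0,0,0],"gripper":60},{"offset":[0,0,-0.04],"delta_rot":[0,0,0],"gripper":60},{"offset":[0,0,-0.06],"delta_rot":[0,0,0],"gripper":60},{"offset":[0,0,-0.075],"delta_rot":[0,0,0],"gripper":60},{"offset":[0,0,-0.09],"delta_rot":[0,0,0],"gripper":60},{"offset":[0,0,-0.105],"delta_rot":[0,0,0],"gripper":60},{"offset":[0,0,-0.105],"delta_rot":[0,0,0],"gripper":60}]'
```

```text
time_s: 6.5
tool_pos: [0.4762, 0.1677, 0.1193]
ee_rot: [180.0, 0.0, 163.3]
force: [0.6, -0.0, -2.7]
opening: 0.0667
finger_force: 20.0
```

```bash
python3 -m jog '[{"offset":[0,0,-0.02],"delta_rot":[0,0,0],"gripper":60},{"offset":[0,0,-0.04],"delta_rot":[0,0,0],"gripper":60},{"offset":[0,0,-0.06],"delta_rot":[0,0,0],"gripper":60},{"offset":[0,0,-0.10],"delta_rot":[0,0,0],"gripper":60},{"offset":[0,0,-0.14],"delta_rot":[0,0,0],"gripper":60},{"offset":[0,0,-0.18],"delta_rot":[0,0,0],"gripper":60},{"offset":[0,0,-0.18],"delta_rot":[0,0,0],"gripper":60}]'; python3 go.py 0.4806 -0.1653 0.1735 163; python3 go.py 0.478 0.0 0.1735 163
```

```text
time_s: 7.38
tool_pos: [0.4765, 0.1678, 0.1741]
ee_rot: [180.0, 0.1, 163.3]
force: [-0.3, -0.1, -2.2]
opening: 0.0663
finger_force: 20.0
t 7.375 off [-0.3317 -1.0597  0.0017] rot [0.0003 0.0006 0.0018]
t 7.375 off [-0.1652 -0.5344  0.0018] rot [0.0003 0.0006 0.0018]
```

```bash
python3 -m jog '[{"offset":[-0.03,-0.09,0],"delta_rot":[0,0,0],"gripper":60},{"offset":[-0.065,-0.20,0],"delta_rot":[0,0,0],"gripper":60},{"offset":[-0.10,-0.32,0],"delta_rot":[0,0,0],"gripper":60},{"offset":[-0.14,-0.44,0],"delta_rot":[0,0,0],"gripper":60},{"offset":[-0.175,-0.56,0],"delta_rot":[0,0,0],"gripper":60},{"offset":[-0.21,-0.68,0],"delta_rot":[0,0,0],"gripper":60},{"offset":[-0.25,-0.80,0],"delta_rot":[0,0,0],"gripper":60},{"offset":[-0.28,-0.90,0],"delta_rot":[0,0,0],"gripper":60}]'; python3 go.py 0.4806 -0.1653 0.08 165
```

```text
time_s: 8.38
tool_pos: [0.4788, -0.1164, 0.1727]
ee_rot: [180.0, -0.0, 163.3]
force: [-0.7, -0.1, -2.1]
opening: 0.0665
finger_force: 20.0
t 8.375 off [-0.0527 -0.1546  0.3089] rot [ 0.     -0.0002 -0.0095]
```

```bash
python3 -m jog '[{"offset":[-0.03,-0.08,0],"delta_rot":[0,0,0],"gripper":60},{"offset":[-0.053,-0.155,0.03],"delta_rot":[0,0,0],"gripper":60},{"offset":[-0.053,-0.155,0.12],"delta_rot":[0,0,0],"gripper":60},{"offset":[-0.053,-0.155,0.22],"delta_rot":[0,0,0],"gripper":60},{"offset":[-0.053,-0.155,0.31],"delta_rot":[0,0,0],"gripper":60},{"offset":[-0.053,-0.155,0.35],"delta_rot":[0,0,0],"gripper":60},{"offset":[-0.053,-0.155,0.35],"delta_rot":[0,0,0],"gripper":60}]'; python3 go.py 0.4806 -0.1653 0.0275 163.3
python3 - <<'E'
from h import *
a,K,W=shot('side'); x,y=proj(K,W,[.48,-.165,.04]).astype(int)
b,K,W=shot('wrist'); 
cv2.imwrite('pics/p.png',np.hstack([cv2.resize(a[y-60:y+60,x-60:x+60],(400,400),interpolation=2),b[:, 120:520]]))
E
```

```text
time_s: 9.25
tool_pos: [0.4808, -0.164, 0.0677]
ee_rot: [180.0, -0.1, 163.3]
force: [0.8, -0.9, -1.7]
opening: 0.0663
finger_force: 20.0
t 9.25 off [-0.0007 -0.0044  0.1341] rot [ 0.0001 -0.0004  0.0001]
```

View pics/p.png

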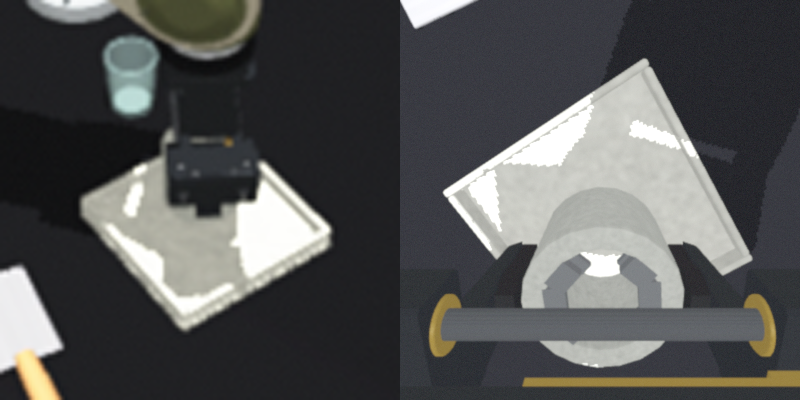

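The roll is held upright over the tray interior, with the beaker undisturbed. Lowering, with slow steps near contact.

```bash
python3 -m jog '[{"offset":[0,-0.002,0.05],"delta_rot":[0,0,0],"gripper":60},{"offset":[0,-0.002,0.095],"delta_rot":[0,0,0],"gripper":60},{"offset":[0,-0.002,0.115],"delta_rot":[0,0,0],"gripper":60},{"offset":[0,-0.002,0.122],"delta_rot":[0,0,0],"gripper":60},{"offset":[0,-0.002,0.128],"delta_rot":[0,0,0],"gripper":60},{"offset":[0,-0.002,0.132],"delta_rot":[0,0,0],"gripper":60},{"offset":[0,-0.002,0.135],"delta_rot":[0,0,0],"gripper":60},{"offset":[0,-0.002,0.135],"delta_rot":[0,0,0],"gripper":60}]'
```

```text
time_s: 10.35
tool_pos: [0.4808, -0.1647, 0.0276]
ee_rot: [-180.0, 0.0, 163.3]
force: [-0.4, -0.0, -2.0]
opening: 0.0664
finger_force: 20.0
```

```bash
python3 -m jog '[{"offset":[0,0,0.002],"delta_rot":[0,0,0],"gripper":60},{"offset":[0,0,0.004],"delta_rot":[0,0,0],"gripper":60},{"offset":[0,0,0.006],"delta_rot":[0,0,0],"gripper":60},{"offset":[0,0,0.006],"delta_rot":[0,0,0],"gripper":60}]'
```

```text
time_s: 10.85
tool_pos: [0.4809, -0.1648, 0.0263]
ee_rot: [-180.0, 0.0, 163.3]
force: [-2.7, 0.7, 6.1]
opening: 0.0664
finger_force: 20.0
```

Contact is felt (+6 N up) at the expected height. I'll release gently and rise.

```bash
python3 -m jog '[{"offset":[0,0,-0.002],"delta_rot":[0,0,0],"gripper":67},{"offset":[0,0,-0.002],"delta_rot":[0,0,0],"gripper":70},{"offset":[0,0,-0.002],"delta_rot":[0,0,0],"gripper":76},{"offset":[0,0,-0.002],"delta_rot":[0,0,0],"gripper":80},{"offset":[0,0,-0.002],"delta_rot":[0,0,0],"gripper":80},{"offset":[0,0,-0.10],"delta_rot":[0,0,0],"gripper":80},{"offset":[0,0,-0.25],"delta_rot":[0,0,0],"gripper":80},{"offset":[0,0,-0.40],"delta_rot":[0,0,0],"gripper":80}]'
python3 -m jog '[{"offset":[0,0,-0.15],"delta_rot":[0,0,0],"gripper":80},{"offset":[0,0,-0.3],"delta_rot":[0,0,0],"gripper":80},{"offset":[0,0,-0.3],"delta_rot":[0,0,0],"gripper":80}]'
python3 - <<'E'
from h import *
a,K,W=shot('side'); x,y=proj(K,W,[.48,-.0,.04]).astype(int)
b,K,W=shot('wrist'); 
cv2.imwrite('pics/q.png',np.hstack([cv2.resize(a[y-100:y+100,x-100:x+100],(400,400),interpolation=2),b[:, 120:520]]))
E
```

```text
time_s: 11.85
tool_pos: [0.4806, -0.1646, 0.147]
ee_rot: [180.0, -0.0, 163.3]
force: [0.7, 0.2, 0.1]
opening: 0.08
finger_force: 0.0
time_s: 12.22
tool_pos: [0.4818, -0.1652, 0.2387]
ee_rot: [-179.9, 0.3, 163.3]
force: [-0.2, -0.5, -0.1]
opening: 0.0798
finger_force: 0.0
```

View pics/q.png

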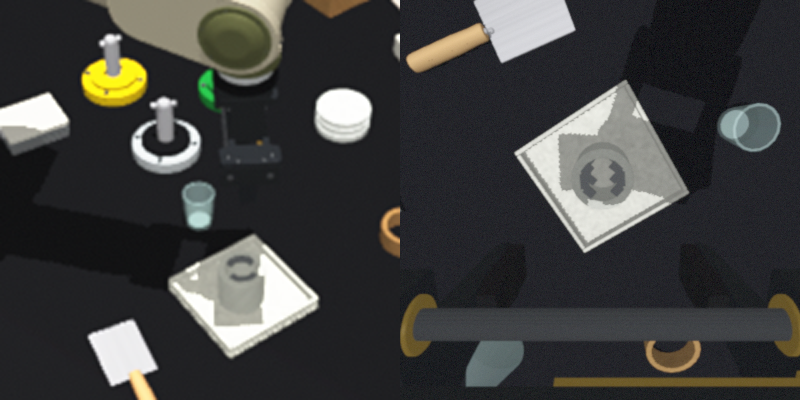

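The roll stands flat on its end in the middle of the tray, the spindle is bare, and the bystanders are undisturbed. Handing in.

```bash
python3 -c "
from bench import workorder
print(workorder.finish_job())"
```

```text
the job is handed in; nothing more can be done
None
```

The roll came off the unwinder without forcing and is standing flat on its end in the middle of the tray; I handed the job in at about 12 s, with everything else in the last pictures where it was.

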